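# Zero the bench comparator and gauge an enlarger spacer

### The arm

A 6-joint arm with a two-finger parallel gripper is mounted at the origin on the work surface. World frame = base frame: x ahead of the robot, y to its left, z up, the work surface at z = 0. Lengths are in m, angles in rad, forces in N, time in s.
With the tool pointing down it reaches from about 0.425 to 1.125 m from the base axis. Payload 14.9 kg.
Tool frame: the origin (TCP) lies at the very end of the fingers, on their centre line; the grasp point (between the pads) lies 19 mm behind it (arm.hold_point_z is the distance from the TCP to the grasp point, in m); z points along the fingers, y is the line along which they close (so a half turn about z gives the same grasp; the last joint's range is limited). The gripper opens to 91 mm and grips with 3 to 60 N. Pads are 32 mm wide; open, the fingers measure 118 mm over their backs; the gripper's body (76 mm by 178 mm) begins 60 mm behind the grasp point.
Start: joints at [-1.306, 0.379, 1.734, -0, 1.028, -0.033], TCP at [0.205, -0.669, 0.194] pointing down, gripper open.
Joint ranges: [-2.77, 2.77], [-0.74, 2.19], [0, 2.66], [-1.06, 4.2], [0.31, 2.87], [-3.08, 3.08]. Speed limits (rad/s): [1.89, 1.89, 2.39, 3.14, 3.14, 3.14].

### API

Orientations are given as a rotation vector (axis times angle).
In Python, from cell import arm, optics, workorder gives the robot as it stands. Calls block until the motion is done:
- arm.goto(position, orientation): joint-space move of the TCP to a pose.
- arm.move_linear(position, velocity=0.15, frame=None): straight line of the TCP; frame=None keeps the orientation; velocity is the mean speed in m/s.
- arm.set_joints(angles): joint-space move.
- arm.grip(opening): finger opening in m; the grip force is fixed at half the most; returns when the fingers have stopped.
- arm.wait(seconds).
- arm.inverse_kinematics(position, orientation): joint angles nearest the present ones, or None.
- optics.read_camera(name): name is "side" or "top" or "wrist"; returns a dict with "color" (480x640x3 uint8, red, green, blue), "fovy" (degrees; the focal length in pixels is half the picture's height over the tangent of half this angle, whatever the lens; pixels are square), "cx", "cy" (the principal point, pixels), "k1" (the pictures are not rectified: a ray, as slopes to the right and down, at radius r is drawn at 1 + k1 r^2 times it, then the intrinsics apply), "rvec" (rotation vector, rad) and "tvec" (3), from world to camera coordinates, as OpenCV has them; the wrist camera has in their place "hand_eye" (4x4, takes a point from camera to tool coordinates, whose origin is the TCP and whose axes are the flange's). Camera axes: x right, y down, z forward; pixel columns grow to the right and rows downward; lengths in m; the calibration is good to about 2 mm. A picture is of the moment at which its call begins: read the wrist's pose just before it. There is no depth.
A pose or a line that the arm cannot do raises arm.IKError and nothing moves.
- workorder.job_done(): hands the job in; it is judged then, once.
Readings, each from a call of its own:
- arm.get_time_s(): time.
- arm.get_joints(): joint angles.
- arm.get_joint_vel(): joint speeds.
- arm.get_joint_efforts(): joint torques, N m.
- arm.get_tool_pos(): TCP position.
- arm.get_tool_rot(): TCP orientation.
- arm.get_contact_force(): force on the tool from outside, world axes, zero at the start.
- arm.get_wrist_torque(): the same for the moment, N m.
- arm.get_grip_width(): finger opening in m.
- arm.get_gripper_force(): force on a finger pad.
Only numpy, scipy, OpenCV 4.12 (cv2) and the standard library are available. Lean on these libraries where they do the work, as an engineer would, in place of code of your own. Each camera call takes 0.05 s, during which the arm holds its last target. There are 200 camera calls.

### The job

The master block stands in the comparator. Press its zero button fully, with the master in place and never otherwise; then take the master out and stand it in the shallow tray, and in its place seat the tall rectangular spacer with the hole down through it, square against the anvil and fully down on the base, and leave it there.

Things in the scene. Friction and masses are not known exactly. Their poses are not given: they have to be found in the camera images.
- comparator: Bench comparator, fixed: grey base plate 110 (x) x 230 (y) x 15 mm (z). Origin: centre of its underside, on the bench; z up. From -y to +y it carries a fixed dark steel anvil (face at y = -70 mm), the nest, a dark sprung shoe, and a white housing 75 x 75 mm (y = 32 to 108 mm, top at z = 65 mm) with a display and the zero button
- nest (a point): Centre of the nest, on the base top (z = 15 mm), axes as the comparator: where a block's underside belongs, its 40 mm along y. The shoe (24 mm wide) is 32 mm from the anvil (26 mm wide) when free, and slides to +y to 40 mm, pushing 1 to 2 N. Both have lips leaning outward 30 degrees, from 30 to 58 mm above this point: a block lowered from above pushes the shoe aside. Open on both x sides
- zero_top (a point): Centre of the top of the comparator's zero button: round grey cap, 28 mm across, in a black surround on the white housing (about x = -18, y = 70 mm on the comparator). Sprung, pressed straight down 6 mm; 5 N takes it fully down; it comes up again by itself
- master: Master block: plain steel block 30 (x) x 40 (y) x 75 mm (z), 0.7 kg, with a dark round knob 16 mm across and 15 mm tall on top. Starts standing in the comparator's nest. Origin: centre of its underside, z up
- spacer: The part to gauge: tall rectangular steel spacer 30 (x) x 40 (y) x 75 mm (z), 0.6 kg, with a 17 mm round hole from top to bottom, standing on the bench. Origin: centre of its underside, z up. Not wanted: a low spacer of the same outline but 30 mm tall, a round collar 40 mm across and 75 mm tall, a small black grain focuser
- tray: Shallow black open tray lined with grey felt, fixed, 130 x 130 mm outside, 16 mm high, walls 5 mm, inner floor 5 mm above the bench. Origin: centre of its underside

How it is judged:
By the outcome, as a careful person would: the job done as asked, in the order asked, and still so for the second after the job is handed in, with the robot touching nothing.
It also fails if it takes over 61 s, if anything falls off the work surface, if the arm or the gripper's body presses on something with over 40 N, if the wrist force passes 120 N, or if a joint passes its speed limit or range.

## Working session

There is one attempt and no reset: what is moved stays moved. The work goes in short steps, each a Python script; the robot and the scene stay as the last script left them, time stands still between calls to the robot, and variables do not carry over. Pictures are saved under pics/ and viewed, at most 10 in all, crops included, and the job is handed in when it is done.

```bash
ls; mkdir -p pics
python3 - <<'E'
from cell import arm, optics
import cv2,pickle
d={}
for n in ("side","top"):
    c=optics.read_camera(n); d[n]=c
    cv2.imwrite(f"pics/{n}0.png",c["color"][:,:,::-1]); print(n,{k:v for k,v in c.items() if k!="color"})
pickle.dump(d,open("c.pkl","wb"))
print(arm.get_time_s(),arm.get_tool_rot(),arm.get_contact_force())
E
```

```text
pics
side {'fovy': 50.01817352461183, 'cx': 329.2973666428769, 'cy': 235.80140389473982, 'k1': -0.04280178338830187, 'rvec': array([ 1.96259505, -0.80589458,  0.44839964]), 'tvec': array([-0.42185415,  0.26208578,  0.54665436])}
top {'fovy': 56.69678572192233, 'cx': 317.62488504267907, 'cy': 236.66525838197742, 'k1': -0.0603278646438463, 'rvec': array([ 2.16719278, -2.14509875,  0.0867393 ]), 'tvec': array([-0.0200994 ,  0.56713426,  0.86558615])}
0.1 [-3.10590542e+00 -4.65962506e-01  2.04555082e-04] [ 0.04356413 -0.81408715 -0.62616854]
```

View pics/top0.png

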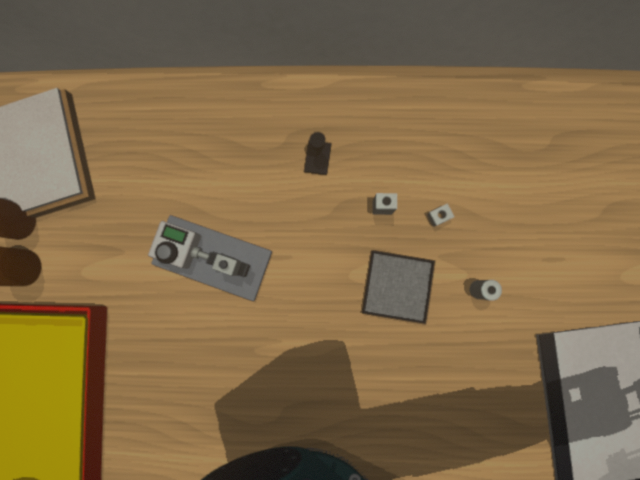

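View pics/side0.png

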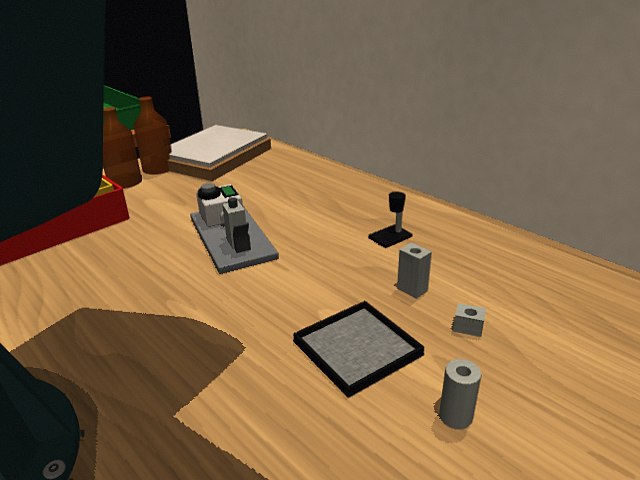

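The top picture shows the comparator around (210,258), the tall spacer at (386,203), the low one at (441,215), the collar at (488,290), and the tray at (398,287). The side view confirms that the one at (414,270) is the tall rectangular spacer with the hole.

```bash
python3 - <<'E'
import pickle,cv2
c=pickle.load(open("c.pkl","rb"))["top"]["color"][:,:,::-1]
a=cv2.resize(c[210:305,145:278],None,fx=6,fy=6,interpolation=cv2.INTER_CUBIC)
cv2.imwrite("pics/compz.png",a)
b=cv2.resize(c[185:330,355:455],None,fx=4,fy=4,interpolation=cv2.INTER_CUBIC)
cv2.imwrite("pics/spz.png",b)
E
cat > h.py <<'E'
import numpy as np,cv2,pickle
from scipy.spatial.transform import Rotation as R
def ray(c,u,v,Rcw):
    f=240/np.tan(np.radians(c["fovy"])/2)
    K=np.array([[f,0,c["cx"]],[0,f,c["cy"]],[0,0,1]])
    p=cv2.undistortPoints(np.array([[[u,v]]],float),K,np.array([c["k1"],0,0,0,0])).ravel()
    return Rcw@np.array([p[0],p[1],1])
def pt(c,u,v,z,T=None):
    """pixel -> world at height z; T=(pos,rotvec) of tool for the wrist camera"""
    if T is None:
        Rm=R.from_rotvec(c["rvec"]).as_matrix().T; o=-Rm@c["tvec"]
    else:
        Rt=R.from_rotvec(T[1]).as_matrix(); H=np.array(c["hand_eye"]); Rm=Rt@H[:3,:3]; o=Rt@H[:3,3]+T[0]
    d=ray(c,u,v,Rm); return o+d*(z-o[2])/d[2]
def down(yaw):
    """tool pointing down, tool x at world angle yaw (tool y at yaw-90deg)"""
    return (R.from_euler('z',yaw)*R.from_euler('x',np.pi)).as_rotvec()
E
```

```text
(no output)
```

View pics/compz.png

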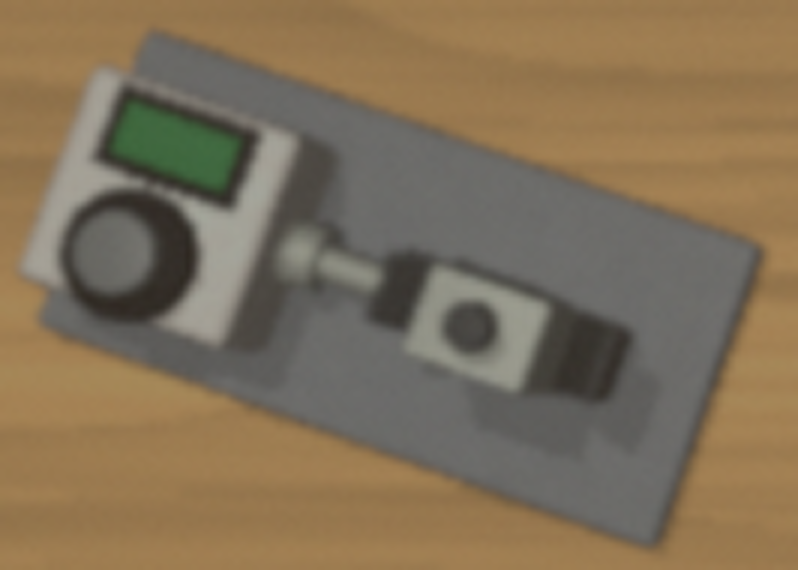

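View pics/spz.png

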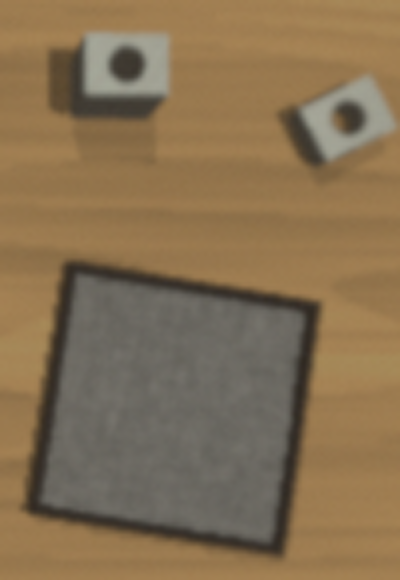

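Comparator crop: base corners (150,30), (763,248), (658,547), (40,322); master top corners (432,263), (553,297), (522,393), (405,352); button cap (113,250). Spacer top corners (84,33), (168,33), (167,95), (82,94); tray corners (68,264), (319,305), (281,551), (30,510).

Run:
```python
import pickle
from h import *
np.set_printoptions(precision=4,suppress=True)
c=pickle.load(open("c.pkl","rb"))["top"]
# crop px -> full px (resize convention)
def q(L,x0,y0,s,z): return np.array([pt(c,x0+(u+.5)/s-.5,y0+(v+.5)/s-.5,z) for u,v in L])
def show(n,P):
    e=np.diff(np.vstack([P,P[:1]]),axis=0)[:,:2]
    print(n,P.mean(0),"sides",np.linalg.norm(e,axis=1),"ang",np.degrees(np.arctan2(e[:,1],e[:,0])))
show("base",q([(150,30),(763,248),(658,547),(40,322)],145,210,6,.015))
show("master",q([(432,263),(553,297),(522,393),(405,352)],145,210,6,.09))
print("knob",q([(471,327)],145,210,6,.105))
print("button",q([(113,250)],145,210,6,.085), q([(113,250)],145,210,6,.075))
show("spacer",q([(84,33),(168,33),(167,95),(82,94)],355,185,4,.075))
show("tray",q([(68,264),(319,305),(281,551),(30,510)],355,185,4,.016))
```

```text
base [0.5247 0.2045 0.015 ] sides [0.2283 0.1069 0.2287 0.1075] ang [-108.8325  161.7657   71.3043  -18.4782]
master [0.5079 0.1591 0.09  ] sides [0.04   0.0314 0.0394 0.029 ] ang [-104.8361  163.5423   71.7761  -15.2028]
knob [[0.507  0.1577 0.105 ]]
button [[0.5308 0.2786 0.085 ]] [[0.5315 0.2824 0.075 ]]
spacer [ 0.6335 -0.146   0.075 ] sides [0.0404 0.0303 0.0407 0.0298] ang [-89.5131 178.5894  89.8135  -2.0385]
tray [ 0.4695 -0.1778  0.016 ] sides [0.1287 0.1251 0.1272 0.1254] ang [-98.7945 170.5535  81.3333  -8.7212]
```

Run:
```python
from cell import arm, optics
from h import *
t0=arm.get_time_s()
arm.grip(0.0)
arm.goto([0.505,0.20,0.30],down(np.radians(71.4)))
T=(np.array(arm.get_tool_pos()),np.array(arm.get_tool_rot()))
c=optics.read_camera("wrist"); cv2.imwrite("pics/w1.png",c["color"][:,:,::-1])
pickle.dump((c,T),open("w1.pkl","wb"))
print(t0,arm.get_time_s(),T,arm.get_joints(),arm.get_contact_force(),c["hand_eye"],arm.get_grip_width())
```

```text
0.1 4.75 (array([0.50521928, 0.1995801 , 0.29991971]), array([ 2.55191252e+00,  1.83228206e+00, -2.32612087e-04])) [ 3.33351511e-01  1.10723339e-02  1.97226369e+00 -4.84243119e-05
  1.15828379e+00  6.58769986e-01] [-0.2234475  -0.71720122 -0.36571063] [[ 4.96711809e-04 -9.64661252e-01 -2.63492738e-01  7.50636507e-02]
 [ 9.99999694e-01  3.20066774e-04  7.13323802e-04 -1.35425054e-04]
 [-6.03780561e-04 -2.63493012e-01  9.64661116e-01 -1.91017059e-01]
 [ 0.00000000e+00  0.00000000e+00  0.00000000e+00  1.00000000e+00]] 0.0003738880673912842
```

View pics/w1.png

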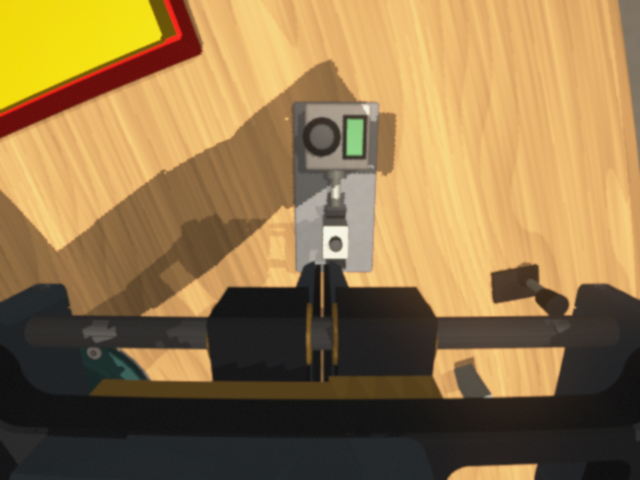

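The wrist picture shows the comparator upright: button at (322,136), master top at (336,243), anvil partly behind the fingertips. I'll enlarge it.

Run:
```python
from h import *
c,T=pickle.load(open("w1.pkl","rb"))
a=c["color"][95:275,285:385,::-1]
a=cv2.rotate(cv2.resize(a,None,fx=4,fy=4,interpolation=cv2.INTER_CUBIC),cv2.ROTATE_90_COUNTERCLOCKWISE)
cv2.imwrite("pics/w1z.png",a)
```

```text
(no output)
```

View pics/w1z.png

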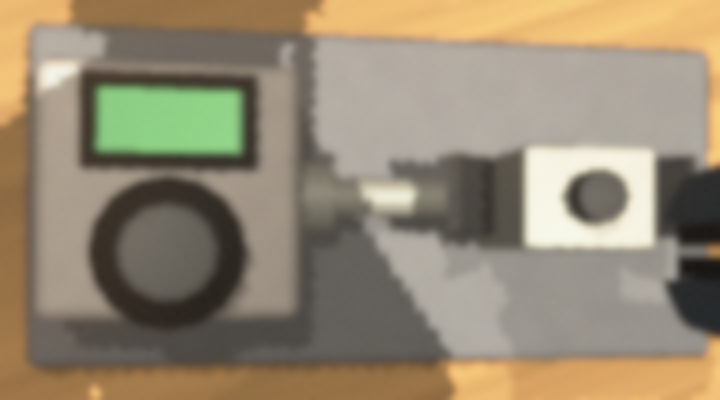

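Enlarged: master top corners (525..655, 148..247), knob (597,195), cap (167,253), base right corners (707,52), (707,355), left (32,28), (30,362).

Run:
```python
from h import *
np.set_printoptions(precision=4,suppress=True)
c,T=pickle.load(open("w1.pkl","rb"))
def q(L,z): return np.array([pt(c,285+(399.5-Y)/4-.5,95+(X+.5)/4-.5,z,T) for X,Y in L])
def show(n,P):
    e=np.diff(np.vstack([P,P[:1]]),axis=0)[:,:2]
    print(n,P.mean(0),"sides",np.linalg.norm(e,axis=1),"ang",np.degrees(np.arctan2(e[:,1],e[:,0])))
show("base",q([(32,28),(707,52),(707,355),(30,362)],.015))
show("master",q([(525,148),(655,148),(655,247),(525,247)],.09))
print("knob",q([(597,195)],.105),"cap",q([(167,253)],.08),q([(167,253)],.065))
```

```text
base [0.5264 0.2077 0.015 ] sides [0.2268 0.1081 0.2272 0.1059] ang [-108.5366  161.3576   70.8934  -18.8526]
master [0.5088 0.161  0.09  ] sides [0.0396 0.0294 0.0396 0.0287] ang [-107.5187  161.3651   71.4248  -18.6119]
knob [[0.5097 0.1632 0.105 ]] cap [[0.5317 0.2799 0.08  ]] [[0.5318 0.2803 0.065 ]]
```

Run:
```python
from cell import arm
from h import *
b=np.array([.5315,.279]); o=down(np.radians(71.3))
arm.goto([*b,.12],o); arm.move_linear([*b,.092],.1)
f0=np.array(arm.get_contact_force()); z=.092; log=[]
while z>.067:
    z-=.0015; arm.move_linear([*b,z],.04)
    f=(np.array(arm.get_contact_force())-f0)[2]; log.append((round(z,4),round(arm.get_tool_pos()[2],4),round(f,1)))
    if f>10: break
arm.wait(.3); print(log,arm.get_contact_force()-f0,arm.get_time_s())
```

```text
[(0.0905, np.float64(0.0909), np.float64(-0.2)), (0.089, np.float64(0.089), np.float64(0.3)), (0.0875, np.float64(0.0874), np.float64(-0.8)), (0.086, np.float64(0.0859), np.float64(-0.1)), (0.0845, np.float64(0.0844), np.float64(-0.1)), (0.083, np.float64(0.0829), np.float64(-0.2)), (0.0815, np.float64(0.0814), np.float64(-0.2)), (0.08, np.float64(0.0799), np.float64(0.3)), (0.0785, np.float64(0.0784), np.float64(-1.2)), (0.077, np.float64(0.0769), np.float64(0.1)), (0.0755, np.float64(0.0754), np.float64(-0.2)), (0.074, np.float64(0.0739), np.float64(-2.5)), (0.0725, np.float64(0.0724), np.float64(-0.8)), (0.071, np.float64(0.0709), np.float64(-0.7)), (0.0695, np.float64(0.0694), np.float64(-0.3)), (0.068, np.float64(0.0679), np.float64(0.0)), (0.0665, np.float64(0.0666), np.float64(2.1))] [0.5608739  1.52412913 2.19646491] 10.5417
```

Run:
```python
from cell import arm,optics
from h import *
p=arm.get_tool_pos(); b=np.array([.5315,.279]); z=.0665; log=[]
while z>.0555:
    z-=.001; arm.move_linear([*b,z],.04)
    f=np.array(arm.get_contact_force())+[.22,.71,.37]; log.append((round(z,4),round(float(arm.get_tool_pos()[2]),4),f.round(1).tolist()))
    if f[2]>10: break
arm.wait(.2); print(log,arm.get_contact_force(),arm.get_time_s())
```

```text
[(0.0655, 0.0655, [1.2, 0.5, 3.0]), (0.0645, 0.0645, [0.8, 0.8, 3.6]), (0.0635, 0.0635, [1.5, 1.8, 3.8]), (0.0625, 0.0625, [1.3, 1.9, 4.2]), (0.0615, 0.0615, [0.6, 1.6, 5.0]), (0.0605, 0.061, [-2.4, 0.2, 14.0])] [-2.33692155  0.42833085 12.9730603 ] 12.2417
```

The profile (contact at z≈0.067, 5 N at 6 mm, then a hard stop) means it was pressed fully. Now the master.

Run:
```python
from cell import arm
from h import *
b=[.5315,.279]; n=[.5090,.1597]; o=down(np.radians(71.3))
arm.move_linear([*b,.13],.15); arm.grip(.07)
arm.move_linear([*n,.13],.2); arm.move_linear([*n,.048],.12)
print("f",arm.get_contact_force())
arm.grip(0.0)
print(arm.get_grip_width(),arm.get_gripper_force(),arm.get_tool_pos(),arm.get_contact_force())
arm.move_linear([*n,.16],.12)
print(arm.get_grip_width(),arm.get_contact_force(),arm.get_time_s())
```

```text
f [ 0.22809636 -0.23797897  0.29842653]
0.030172183205977327 29.964070916175842 [0.50895353 0.15967308 0.04806747] [-2.26321389 -0.62141508  2.59698304]
0.029804686151588152 [ 0.31690963 -0.40724815 -6.95794154] 17.35
```

Run:
```python
from cell import arm,optics
from h import *
t=[.4695,-.1778]; o=down(np.radians(81.2))
arm.goto([*t,.13],o); arm.move_linear([*t,.045],.15)
f0=np.array(arm.get_contact_force()); z=.042; L=[]
while z>.034:
    z-=.001; arm.move_linear([*t,z],.03); f=arm.get_contact_force()[2]-f0[2]; L.append((round(z,3),round(float(f),1)))
    if f>5: break
arm.grip(.07); arm.move_linear([*t,.16],.2); print(L,arm.get_time_s())
o=down(np.radians(90)); arm.goto([.6335,-.226,.25],o)
T=(np.array(arm.get_tool_pos()),np.array(arm.get_tool_rot()))
c=optics.read_camera("wrist"); pickle.dump((c,T),open("w2.pkl","wb"))
cv2.imwrite("pics/w2.png",cv2.resize(c["color"][100:300,200:467,::-1],None,fx=3,fy=3,interpolation=cv2.INTER_CUBIC))
k=optics.read_camera("top"); s=optics.read_camera("side"); cv2.imwrite("pics/s2.png",np.hstack([s["color"][:,200:520],k["color"][:,130:530]])[:,:,::-1])
print(arm.get_time_s())
```

```text
[(0.041, -0.7), (0.04, -0.2), (0.039, -0.8), (0.038, 2.3), (0.037, 25.1)] 22.1583
23.1
```

View pics/w2.png

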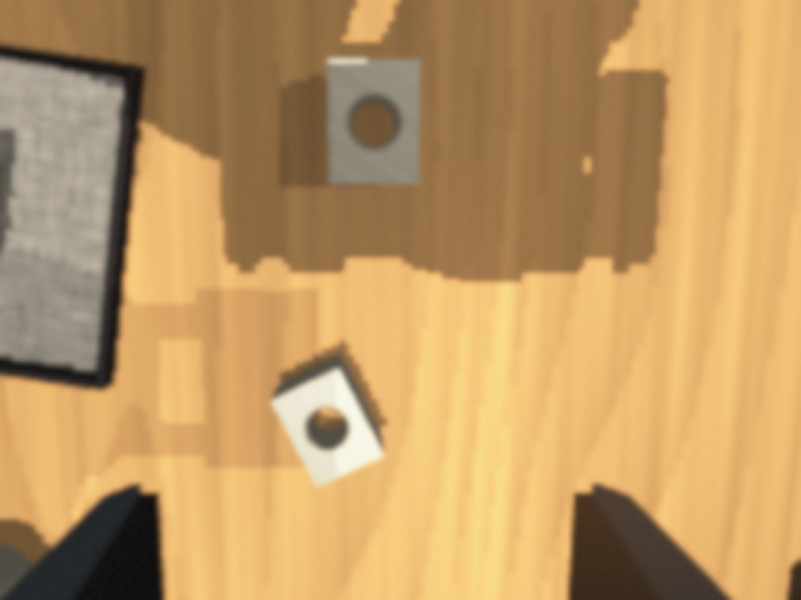

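View pics/s2.png

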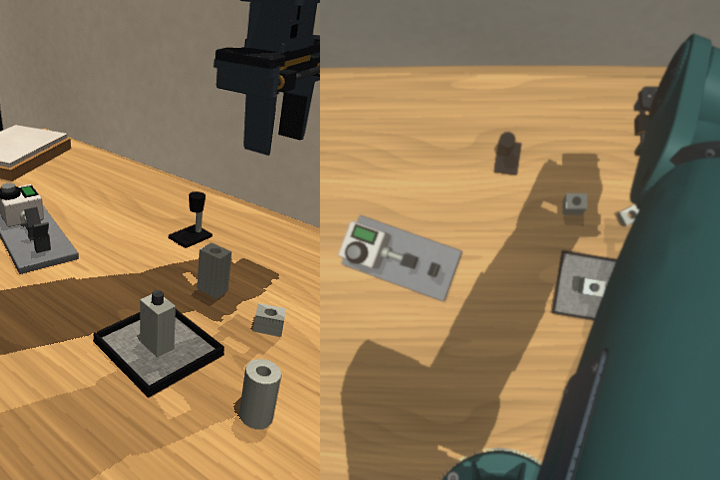

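The side view shows the master standing in the tray. In the wrist crop the spacer top spans (328..420, 58..184), square to the hand.

Run:
```python
from cell import arm
from h import *
np.set_printoptions(precision=4,suppress=True)
c,T=pickle.load(open("w2.pkl","rb"))
P=np.array([pt(c,200+(X+.5)/3-.5,100+(Y+.5)/3-.5,.075,T) for X,Y in [(328,58),(420,58),(420,184),(328,184)]])
print(P,P.mean(0))
s=P.mean(0)[:2]
assert np.hypot(*(s-[.6335,-.146]))<.006
z=.035
arm.move_linear([*s,.13],.2); arm.move_linear([*s,z],.15); print(arm.get_contact_force())
arm.grip(0.0); print(arm.get_grip_width(),arm.get_contact_force(),arm.get_tool_pos())
arm.move_linear([*s,.16],.15); print(arm.get_grip_width(),arm.get_contact_force(),arm.get_time_s())
```

```text
[[ 0.6194 -0.1253  0.075 ]
 [ 0.6494 -0.1253  0.075 ]
 [ 0.6499 -0.1657  0.075 ]
 [ 0.619  -0.1657  0.075 ]] [ 0.6344 -0.1455  0.075 ]
[-0.5768  0.2996  0.0604]
0.029873517091352563 [-1.1845  0.7661  2.498 ] [ 0.6345 -0.1455  0.0351]
0.02974450799242017 [-1.3214  0.1703 -6.6663] 26.4333
```

```bash
cat > ins.py <<'E'
from cell import arm
from h import *
a=np.radians(71.3); ey=np.array([np.cos(a),np.sin(a)]); ex=np.array([ey[1],-ey[0]])
n=np.array([.5093,.1605])
def F(f0): f=np.array(arm.get_contact_force())-f0; return f[:2]@ex,f[:2]@ey,f[2]
E
python3 - <<'E'
from ins import *
arm.goto([*(n+.002*ey),.16],down(a)); arm.move_linear([*(n+.002*ey),.112],.1); arm.wait(.2)
f0=np.array(arm.get_contact_force()); print("f0",f0); z=.112
while z>.057:
    z-=.005; arm.move_linear([*(n+.002*ey),z],.06); f=F(f0); print(round(z,3),np.round(f,1))
    if f[2]>12 or abs(f[1])>12: print("stop"); break
print(arm.get_tool_pos(),arm.get_grip_width(),arm.get_time_s())
np.save("f0.npy",f0)
E
```

```text
f0 [ 0.48568737  0.35597662 -5.30145063]
0.107 [ 1.3 -0.6 -1.2]
0.102 [-0.2 -1.4 -1.5]
0.097 [-0.1 -1.9 -0.5]
0.092 [-0.3 -2.4  0.8]
0.087 [ 0.2 -2.7 -0.6]
0.082 [ 0.8 -2.9 -0.2]
0.077 [-0.2 -2.5 -1.9]
0.072 [-0.4 -3.3 -0.7]
0.067 [-0.8 -3.1 -1.3]
0.062 [-0.5 -2.  -1.9]
0.057 [-0.7 -3.3 -2.1]
[0.50968836 0.16232419 0.05663849] 0.029829742028371627 31.275
```

Run:
```python
from ins import *
f0=np.load("f0.npy"); d=.002
arm.move_linear([*(n+d*ey),.052],.04); print(np.round(F(f0),1))
while d>-.005:
    d-=.0005; arm.move_linear([*(n+d*ey),.052],.02); f=F(f0); print(round(d,4),np.round(f,1))
    if f[1]>2.5: break
z=.052
while z>.046:
    z-=.0007; arm.move_linear([*(n+d*ey),z],.02); f=F(f0); print(round(z,4),np.round(f,1))
    if f[2]>10: break
print(arm.get_time_s(),d,arm.get_tool_pos())
```

```text
[-0.3 -2.3 -2.5]
0.0015 [-0.6 -3.2 -1.5]
0.001 [-1.2 -2.9 -1.1]
0.0005 [-1.5 -2.8 -1.8]
0.0 [-2.4 -1.7 -1.2]
-0.0005 [-3.5  4.2 -0.6]
0.0513 [-2.   5.2  0.8]
0.0506 [-1.2  5.5  2.4]
0.0499 [-0.1  5.2  2.8]
0.0492 [-3.4  3.  13. ]
33.8 -0.0005 [0.50991675 0.16031181 0.04999835]
```

Run:
```python
from ins import *
from cell import optics
p=np.array(arm.get_tool_pos())
arm.grip(.06); print(arm.get_tool_pos())
q=n-.0005*ey
arm.move_linear([*q,.15],.15); arm.goto([*(q-.03*ey),.25],down(a))
T=(np.array(arm.get_tool_pos()),np.array(arm.get_tool_rot()))
c=optics.read_camera("wrist"); pickle.dump((c,T),open("w3.pkl","wb"))
f=240/np.tan(np.radians(c["fovy"])/2); H=np.array(c["hand_eye"])
# crop centred on the nest
Rt=R.from_rotvec(T[1]).as_matrix(); pc=H[:3,:3].T@(Rt.T@(np.array([*n,.09])-T[0])-H[:3,3]); u,v=(f*pc[:2]/pc[2]+[c["cx"],c["cy"]]).astype(int)
x0,y0=max(u-65,0),max(v-50,0); A=cv2.resize(c["color"][y0:y0+100,x0:x0+130,::-1],None,fx=4,fy=4,interpolation=cv2.INTER_CUBIC)
s=optics.read_camera("side")["color"][165:275,180:290,::-1]; B=cv2.resize(s,(280,280),interpolation=cv2.INTER_CUBIC)
im=np.zeros((max(A.shape[0],280),A.shape[1]+280,3),np.uint8); im[:A.shape[0],:A.shape[1]]=A; im[:280,A.shape[1]:]=B
cv2.imwrite("pics/w3.png",im); print(x0,y0,arm.get_time_s())
```

```text
[0.50913441 0.15999824 0.04917431]
256 141 35.8583
```

View pics/w3.png

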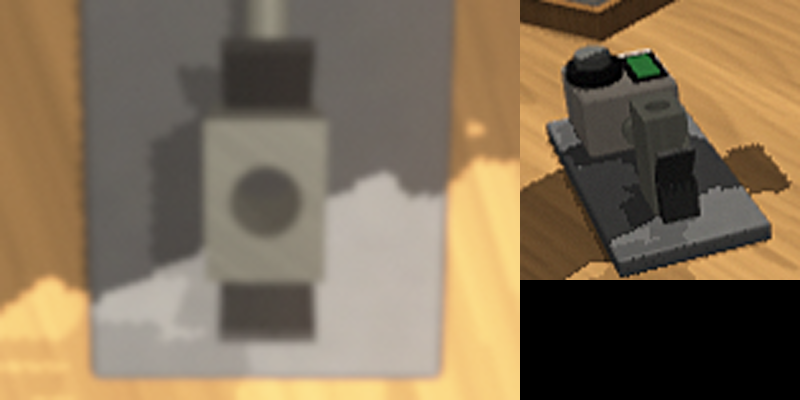

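The spacer top (205..328, 118..283) is parallel to the base edges and centred on the anvil and shoe. I'll press lightly on its top to confirm that it is fully down (expected z = 0.090), then back off and hand in.

Run:
```python
from ins import *
from cell import workorder
arm.grip(0.0); q=n-.0005*ey
arm.goto([*q,.12],down(a)); arm.move_linear([*q,.094],.1)
f0=np.array(arm.get_contact_force()); z=.094; L=[]
while z>.0865:
    z-=.0007; arm.move_linear([*q,z],.02); f=F(f0)[2]; L.append((round(z,4),round(float(arm.get_tool_pos()[2]),4),round(float(f),1)))
    if f>6: break
print(L); arm.move_linear([*q,.2],.15); arm.wait(.3); print(arm.get_time_s())
if .0885<L[-1][1]<.0915: print(workorder.job_done())
```

```text
[(0.0933, 0.0938, -0.1), (0.0926, 0.0926, 0.4), (0.0919, 0.0918, 1.7), (0.0912, 0.0911, 0.1), (0.0905, 0.0905, 0.3), (0.0898, 0.0898, 0.7), (0.0891, 0.0891, -0.8), (0.0884, 0.0884, 0.7), (0.0877, 0.0877, 0.2), (0.087, 0.0869, -0.1), (0.0863, 0.0862, 1.4)]
41.7917
```

Run:
```python
from ins import *
from cell import optics
c,T=pickle.load(open("w3.pkl","rb"))
for z in (.09,.08): print(z,[pt(c,256+X/4,141+Y/4,z,T).round(4) for X,Y in [(205,118),(328,118),(327,282),(205,282)]])
print(n)
# fingertip look: closed gripper seen from the side camera
s=optics.read_camera("side")["color"][40:280,130:370,::-1]
w=optics.read_camera("wrist")["color"][60:300,200:440,::-1]
cv2.imwrite("pics/s4.png",cv2.resize(np.hstack([s,w]),None,fx=1.65,fy=1.65,interpolation=cv2.INTER_CUBIC))
```

```text
0.09 [array([0.5026, 0.1843, 0.09  ]), array([0.531 , 0.1747, 0.09  ]), array([0.5182, 0.1362, 0.09  ]), array([0.4892, 0.146 , 0.09  ])]
0.08 [array([0.502 , 0.1838, 0.08  ]), array([0.5312, 0.1739, 0.08  ]), array([0.518 , 0.1343, 0.08  ]), array([0.4882, 0.1444, 0.08  ])]
[0.5093 0.1605]
```

View pics/s4.png

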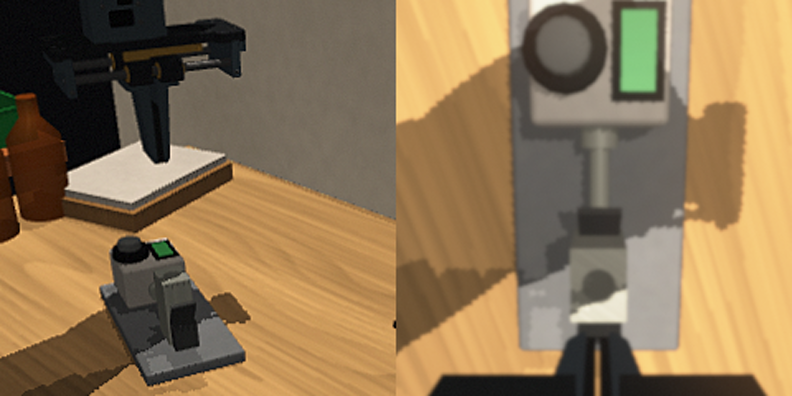

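The last picture shows the spacer square in the nest. Its top measures 30.0 x 40.6 mm at z = 0.09, as it should when fully down. The insertion also touched base at the expected tool height (0.0500, against 0.0351 + 0.015) while pressed on the anvil. The light probe touched nothing, so it disturbed nothing. I'm handing in.

```bash
python3 -c "
from cell import workorder
print(workorder.job_done())"
```

```text
the job is handed in; nothing more can be done
None
```

The job is handed in: I pressed zero fully with the master in place, stood the master in the tray, and seated the tall spacer against the anvil and down on the base; my last probe of the spacer's top met nothing down to z = 0.086 m (0.090 expected), so the seating rests on the insertion forces and the pictures.

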